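# Index the desk tidy round one hole and clip the marker on it

## Task

Hook the pull loop of the round desk tidy and draw it straight out so that its sprung pin leaves the hole, swing it round to the next hole counter-clockwise seen from above (one hole only), and let the pin spring fully home there. Then take the marker from the desk, lay it across both forks of the pen clip on top of the tidy, sticking out about equally at both ends, and press it down past the sprung jaw until it lies fully seated under the jaw's noses; let go of everything, and leave the mug, the tape measure and the phone where they are.

Things in the scene. Friction and masses are not known exactly. Their poses are not given: they have to be found in the camera images.
- tidy_base: fixed foot of the round desk tidy: black disc 170 mm across with an aluminium index ring (150 mm across, 44 mm high) with eight holes in its rim, 45 degrees apart, 29 mm up. Origin: centre of the underside, on the vertical axis about which the plate turns. At the next hole the pull loop points along its -x, towards the robot within about 17 degrees
- tidy_plate (a joint): turn of the wooden top plate (170 mm across, top face 54 mm over the desk), rad, growing counter-clockwise from above: 0 at the start, pin in a hole at the left front; next hole at 0.785, the one after at 1.571; stops at -0.35 and 2.0. Turns easily and stays where left; locked, with 0.02 rad play, when the pin is home
- index_pin (a joint): how far the sprung pin is drawn out along the radius, m: 0 fully home, end stop 0.020. Pin 10 mm thick with a round tip, hole 13 mm wide; it is clear of the hole beyond 0.012. The spring pulls it in with 3.5 N at 0, 8.5 N at 0.020. Between holes its tip rides on the rim (reads about 0.012) and snaps in when it meets a hole
- pull_loop (a point): centre of the opening of the flat level steel loop on the pin, 29 mm over the desk, 131 mm from the foot's axis with the pin home; it moves with pin and plate. Opening 41 mm radially by 63 mm across, of 9 mm round bar (59 by 81 mm outside), open from above. Own -x points radially outwards (the pull), y across. The plate's edge and a guide block reach to 94 mm from the axis
- clip_seat (a point): centre of the marker once seated in the pen clip: 92 mm over the desk, 35 mm from the axis on the loop's side. y runs along the seated marker, -x towards the loop. Two black forks 8 mm thick at 42 mm either side along y, 76 mm free between; slots 17 mm wide, floors 6 mm below. +x side: fixed uprights, to 27 mm over this point; -x side: the jaw. A 20 mm high tray on the plate begins 50 mm off at +x
- clip_jaw (a joint): opening of the clip's sprung jaw, rad: 0 shut, growing as its two uprights (one at each fork, hinge rod 28 mm below the clip seat) are pushed outwards, stop 0.5. Their noses overhang the slot by 4 mm, 8 mm over the clip seat, with sloped tops up to 27 mm over it; pressing the marker past them takes about 5 N, then they snap to 0 over it
- marker_mid (a point): centre of the marker (flat orange highlighter with a black cap, 118 mm long, 16 mm wide, 12 mm thick, about 20 g), lying on the desk at the left; the point is 6 mm over its underside, half-way along. y runs along the marker, z up; either end may point either way in the clip
- mug: bystander: pale mug with a handle, 129 by 90 mm, 94 mm high, at the left; origin under its middle. Leave it alone
- tape_measure: bystander: yellow tape measure, 79 by 34 mm, 60 mm high, standing between tidy and mug; origin under its middle. Leave it alone
- phone: bystander: black phone lying flat, 140 by 70 mm, 9 mm thick, at the front right; origin under its middle. Leave it alone
Things that resemble listed ones, but are neither listed nor needed, are in the scene too. Of the things that look like the part that bears marker_mid, take the one that is farthest from the robot's base at the start.

How it is judged:
By the outcome, as a careful person would: the job done as asked, in the order asked, and still so for the second after the job is handed in, with the robot touching nothing.
It also fails if it takes over 58 s, if anything falls off the work surface, if the arm or the gripper's body presses on something with over 40 N, if the wrist force passes 120 N, or if a joint passes its speed limit or range.

## Robot

A 7-joint arm with a two-finger parallel gripper is mounted at the origin on a cart in front of the work surface, level with it; the furniture and walls round the work are solid. World frame = base frame: x ahead of the robot, y to its left, z up, the work surface at z = 0. Lengths are in mm, angles in rad, forces in N, time in s.
With the tool pointing down it reaches from about 400 to 875 mm from the base axis. Payload 4.4 kg.
Tool frame: the origin (TCP) lies on the mounting face of the last link; the fingertips stand 173 mm ahead of it and the grasp point (between the pads) lies 155 mm ahead of it; z points along the fingers, y is the line along which they close (so a half turn about z gives the same grasp; the last joint's range is limited). The gripper opens to 85 mm and grips with 20 to 120 N. Pads are 22 mm wide; open, the fingers measure 114 mm over their backs; the gripper's body (76 mm by 85 mm) begins 54 mm behind the grasp point. The pads swing forward as they close: fully open they stand 13 mm farther back than shut.
Start: joints at [1.139, 0.628, 0.038, 1.517, -0.027, 0.996, -0.02], TCP at [232.524, -606.999, 404.713] pointing down, gripper open.
Joint ranges: [-3.06, 3.06], [-0.37, 2.12], [-1.25, 1.32], [0.18, 2.47], [-1.1, 4.24], [0.23, 1.98], [-2.94, 2.94]. Speed limits (rad/s): [2.57, 2.57, 3.14, 3.14, 3.14, 3.14, 3.14].

## Interface

Orientations are given as [roll, pitch, yaw] about the fixed x, y, z axes, in that order (R = Rz(yaw) Ry(pitch) Rx(roll)).
In Python, from cell import * gives the robot as it stands. The module is installed in compiled form; this text tells all that it offers.
- The arm moves only by the tool jog_arm, never from a script. Its argument "steps" is a list of rows, each a list of 7 numbers: the opening, from -1 (shut) to 1 (fully open), so that 0 is half open, then the shift along the tool's x, y, z as a fraction of full scale, then the turn, a rotation vector about the tool's x, y, z as a fraction of full scale. A call has 1 to 10 rows; each row shifts and turns the commanded pose from where the row before left it, along the tool's axes as they then stand; what a row does not reach is not made up. Full scale, the value 1, is 500 mm for a shift and 2 rad for a turn. A row lasts 1/8 s, in which the tool goes at most 62.5 mm and 10.7 degrees, less where a joint would pass 70% of its speed; a pose out of reach is approached as far as the arm can. A call with a number of a shift or a turn outside -1 to 1 is refused whole. A call with a gripper value outside its range is refused whole. The fingers move at their own pace and stop on an object; the grip force is fixed at half the most. Time passes only in rows, so rows that do not move let the fingers close. It gives the time, the measured TCP pose, the force, the opening and the grip force at its end, in the units of the state.
- read_state(): the state, without advancing time (a new reading comes with each control period).
- get_image(name): name is "scene" or "side" or "wrist"; returns a dict with "pixels" (420x560x3 uint8, red, green, blue), "depth" (420x560 float32, mm along the optical axis (not along the pixel's ray), 0 where there is no reading), "vertical_fov" (degrees; the focal length in pixels is half the picture's height over the tangent of half this angle, whatever the lens; pixels are square), "cx", "cy" (the principal point, pixels), "R" (3x3) and "t" (3): a world point X has camera coordinates R X + t. Camera axes: x right, y down, z forward; pixel columns grow to the right and rows downward; lengths in mm; the calibration is good to about 2 mm. A picture is of the moment at which its call begins.
- finish_job(): hands the job in; it is judged then, once.
The state is a dict: "clock": time; "qpos": joint angles; "qd": joint speeds; "tau": joint torques, N m; "eef_pos": TCP position; "tool_rot": TCP orientation; "force": force on the tool from outside, world axes, zero at the start; "torque": the same for the moment, N m; "width": finger opening in mm; "gripper_force": force on a finger pad.
Only numpy, scipy, OpenCV 4.12 (cv2) and the standard library are available. Lean on these libraries where they do the work, as an engineer would, in place of code of your own. Each camera call takes 0.05 s, during which the arm holds its last target. There are 200 camera calls.

## Working session

There is one attempt and no reset: what is moved stays moved. The work goes in short steps, Python scripts to look and compute and a tool call to move; the robot and the scene stay as the last step left them, time stands still between calls to the robot, and variables do not carry over. Pictures are saved under pics/ and viewed, at most 10 in all, crops included, and the job is handed in when it is done.

Besides the shell and the picture viewer there is one more tool, called after ">>>" as a command line: name --pt "numbers of a row" for each row, then --argument value for the rest. jog_arm: Moves the arm, as the interface text tells. Shift numbers are shares of 500 mm and turn numbers shares of 2 rad, none past 1 either way. Its arguments: {"type":"object","properties":{"steps":{"type":"array"}},"required":["steps"]}

```bash
mkdir -p pics; cat > h.py <<'E'
from cell import *
import numpy as np, cv2
from scipy.spatial.transform import Rotation as Ro
def snap(n,fn=None):
    im=get_image(n)
    if fn: cv2.imwrite('pics/'+fn,im['pixels'][:,:,::-1]); np.savez('pics/'+fn[:-4]+'.npz',**{k:im[k] for k in im})
    return im
def f(im): return 210/np.tan(np.radians(im['vertical_fov'])/2)
def cloud(im):
    d=np.asarray(im['depth']);v,u=np.mgrid[:420,:560]
    P=np.stack([(u-im['cx'])/f(im)*d,(v-im['cy'])/f(im)*d,d],-1)
    W=(P-np.asarray(im['t']))@np.asarray(im['R']); W[d==0]=np.nan
    return W
E
python3 - <<'E'
from h import *
a=snap('scene','s1.png');b=snap('side','d1.png');
for x in(a,b): print(x['vertical_fov'],x['cx'],x['cy'],-np.array(x['R']).T@x['t'],np.array(x['R'])[2])
cv2.imwrite('pics/both.png',cv2.resize(np.vstack([a['pixels'],b['pixels']])[:,:,::-1],None,fx=.7,fy=.7,interpolation=cv2.INTER_AREA))
print(read_state())
E
```

```text
57.880123407741806 281.18446299586213 205.8295901886164 [-335.99644721  715.59501848  696.57483443] [ 0.71379403 -0.49639776 -0.49405197]
50.4178679075006 278.2871757337245 199.91948485523665 [ 514.49103454 -989.47352744  696.05813667] [ 0.02738738  0.88065655 -0.47296298]
{'clock': 0.1, 'qpos': array([ 1.13918625,  0.62924142,  0.03841311,  1.51826199, -0.02701159,
        0.99632036, -0.01998944]), 'qd': array([ 0.00107435, -0.00268719,  0.00011929, -0.00313452,  0.00041831,
        0.0010427 , -0.00022855]), 'tau': array([ 2.87245661e-03, -5.64536119e+01,  1.23045925e+00, -1.93972081e+01,
        1.12797166e-02,  5.49600823e-03, -9.56237329e-07]), 'eef_pos': array([ 232.46091637, -606.72570925,  403.89005647]), 'tool_rot': array([-3.13987808e+00, -1.16433183e-05,  3.65840062e-01]), 'force': array([ 1.00066322,  0.71462619, -0.56266125]), 'torque': array([-0.0263235 ,  0.01247162, -0.00062169]), 'gripper_force': 0.0, 'width': 85.55103053848589}
```

View pics/s1.png

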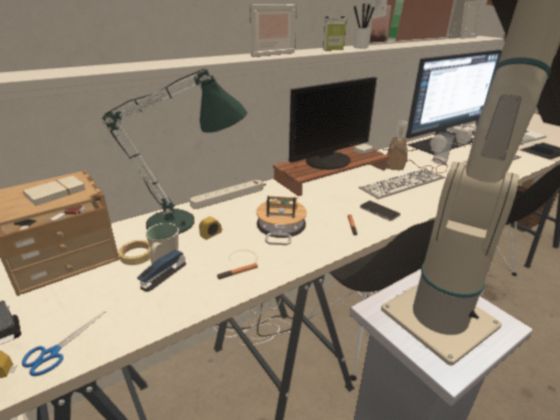

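View pics/d1.png

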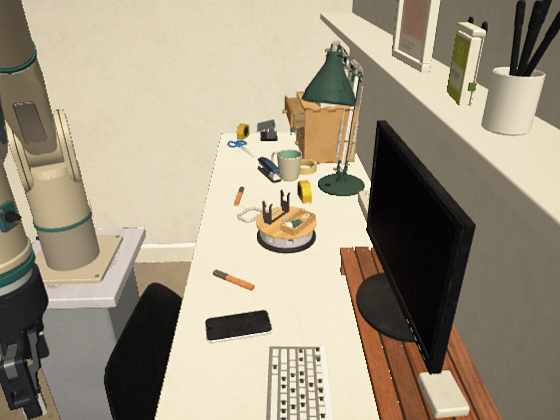

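Scene: tidy at about (281,216), its loop at (278,238). There are two orange markers: A at (238,270), on the left near a thin ring at (242,257), and B at (352,224), on the right. The mug is at (163,240), the tape at (210,228) and the phone at (380,210). I'll measure these and enlarge a crop.

```bash
python3 - <<'E'
from h import *
for n in('s1','d1'):
    im=dict(np.load(f'pics/{n}.npz'));W=cloud(im);hsv=cv2.cvtColor(im['pixels'],cv2.COLOR_RGB2HSV)
    m=((hsv[...,0]<14)&(hsv[...,1]>150)&(hsv[...,2]>110)&(W[...,2]>-5)&(W[...,2]<40)&(W[...,0]<900)).astype(np.uint8)
    k,l,st,c=cv2.connectedComponentsWithStats(m)
    for i in range(1,k):
        if st[i,4]>20: print(n,st[i],W[l==i].mean(0).round(),W[l==i].std(0).round(1))
    top=(abs(W[...,2]-54)<4)&(W[...,0]>300)&(W[...,0]<900)&(abs(W[...,1])<400)&(hsv[...,1]>80)
    print('plate',top.sum(),np.nanmedian(W[top],0),np.nanpercentile(W[top],[2,98],axis=0).round())
a=np.load('pics/s1.npz')['pixels'];b=np.load('pics/d1.npz')['pixels']
A=cv2.resize(a[180:300,200:380],(800,533),interpolation=cv2.INTER_CUBIC)
cv2.imwrite('pics/c1.png',A[:,:,::-1])
E
```

```text
plate 744 [548.37825669 109.21292827  54.44822403] [[486. -83.  50.]
 [778. 338.  57.]]
d1 [234 192   8  13  46] [422. 305.  12.] [ 4.7 24.6  2.4]
d1 [226 275  28  15 154] [ 445. -129.   10.] [19.4 13.1  3.3]
plate 844 [552.80232414  55.50379504  54.75440153] [[ 491. -108.   51.]
 [ 688.  297.   58.]]
```

View pics/c1.png

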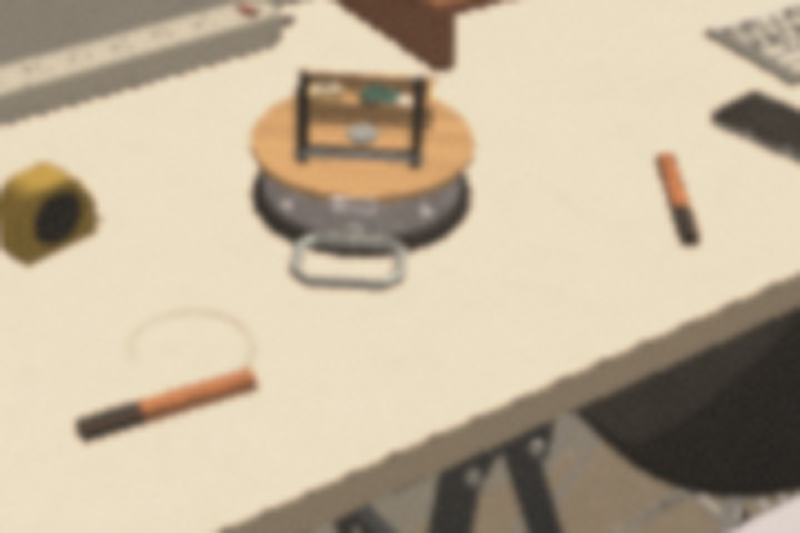

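Crop: marker A is at (167,403) in the crop, on the left, and marker B at (677,198), on the right. A lies at about (420,310), 530 mm from the base. B lies at about (445,-129), 460 mm out. A is the farther one and it is "at the left", so I'll take A. Next I'll move over the tidy for a closer look, checking where the lamp is first.

```bash
python3 - <<'E'
from h import *
im=dict(np.load('pics/s1.npz'));W=cloud(im);hsv=cv2.cvtColor(im['pixels'],cv2.COLOR_RGB2HSV)
for uv in [(220,100),(205,75),(235,115),(170,218),(281,216),(278,244),(330,100),(300,115)]: print(uv,W[uv[1],uv[0]].round())
s=W[60:130,190:250]; s=s[(s[...,2]>200)&(s[...,0]<900)];print(np.nanmin(s,0),np.nanmax(s,0))
E
```

```text
(220, 100) [659. 243. 422.]
(205, 75) [692. 268. 487.]
(235, 115) [625. 215. 382.]
(170, 218) [758. 405.  31.]
(281, 216) [536. 109.  55.]
(278, 244) [442. 183.  28.]
(330, 100) [ 761. -264.  335.]
(300, 115) [ 755. -119.  300.]
[615.61557399  10.31956706 233.07946349] [898.70454995 310.18477441 506.25384745]
```

>>> jog_arm --pt "1 0.118 -0.03 0 0 0 0" --pt "1 0.118 -0.03 0 0 0 0" --pt "1 0.05 -0.11 0 0 0 0" --pt "1 0.05 -0.11 0 0 0 0" --pt "1 0.05 -0.11 0 0 0 0" --pt "1 0.05 -0.11 0 0 0 0" --pt "1 0.05 -0.11 0 0 0 0" --pt "1 0.05 -0.11 0 0 0 0"

```text
clock: 1.1
eef_pos: [353.9, -173.0, 404.7]
tool_rot: [3.142, -0.0, 0.366]
force: [0.8, -0.3, 0.4]
width: 85.2
gripper_force: 0.0
```

>>> jog_arm --pt "1 0.075 -0.088 0 0 0 0.08" --pt "1 0.065 -0.094 0 0 0 0.08" --pt "1 0.05 -0.104 0 0 0 0.05" --pt "1 0.035 -0.108 0 0 0 0" --pt "1 0.03 -0.108 0 0 0 0" --pt "1 0 0 0 0 0 0"

```text
clock: 1.85
eef_pos: [450.2, 89.6, 404.5]
tool_rot: [-3.139, -0.001, -0.022]
force: [-0.4, -0.5, 0.2]
width: 85.2
gripper_force: 0.0
```

```bash
python3 - <<'E'
from h import *
a=snap('wrist','w1.png')
print(a['vertical_fov'],a['cx'],a['cy'],-np.array(a['R']).T@a['t'],np.array(a['R'])); print(read_state()['eef_pos'],read_state()['tool_rot'],read_state()['qpos'])
E
```

```text
61.38952084547274 282.1848491684763 202.90455988960306 [531.20386265  87.78204492 373.89255671] [[-0.02261582 -0.99973941 -0.00310496]
 [-0.95008962  0.02052583  0.31130113]
 [-0.31115628  0.00999032 -0.95030625]]
[449.56356278  86.91234613 404.33368756] [-3.14133732e+00  6.81597499e-04 -2.61375927e-02] [-2.53681091e-01  3.58172463e-01  2.10954259e-03  2.03111180e+00
 -1.71408837e-03  7.52895284e-01 -1.84738808e+00]
```

View pics/w1.png

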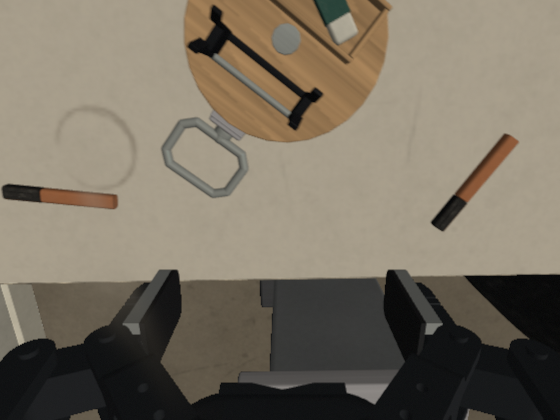

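The wrist view shows the hub screw at (286,39), the loop with its opening centred near (205,157), the forks at (213,40) and (303,108), marker A at (60,196) and marker B at (475,182). I'll measure these by depth, and check against the side view.

```bash
cat >> h.py <<'E'
def meas(im,marker=True,tidy=True):
    W=cloud(im);hsv=cv2.cvtColor(im['pixels'],cv2.COLOR_RGB2HSV);H,S,V=[hsv[...,i].astype(int) for i in range(3)]
    Z=W[...,2]
    print('desk z',np.nanmedian(Z[(abs(Z)<8)&(W[...,0]>350)]))
    if tidy:
        m=(abs(Z-54)<5)&(W[...,0]>380)&(abs(W[...,1]-85)<140)&(W[...,0]<700)
        P=W[m];print('plate z',np.median(P[:,2]),len(P))
        c,r=cv2.minEnclosingCircle(P[:,:2].astype(np.float32)[::3]);print('circle',c,r)
        m=(Z>20)&(Z<42)&(W[...,0]>360)&(abs(W[...,1]-150)<90)&(W[...,0]<520)
        k,l,st,cc=cv2.connectedComponentsWithStats(m.astype(np.uint8));i=1+np.argmax(st[1:,4]);P=W[l==i]
        print('loop n,z',len(P),np.median(P[:,2]),cv2.minAreaRect(P[:,:2].astype(np.float32)))
    if marker:
        m=(Z>4)&(Z<25)&(W[...,0]>340)&(W[...,0]<520)&(W[...,1]>200)&(W[...,1]<420)&((S>110)|(V<70))
        k,l,st,cc=cv2.connectedComponentsWithStats(m.astype(np.uint8));i=1+np.argmax(st[1:,4]);P=W[l==i]
        print('marker n,z',len(P),np.median(P[:,2]),cv2.minAreaRect(P[:,:2].astype(np.float32)),st[i])
def ray(im,uv,z):
    R=np.array(im['R']);c=-R.T@np.array(im['t']);d=R.T@[(uv[0]-im['cx'])/f(im),(uv[1]-im['cy'])/f(im),1]
    return c+d*(z-c[2])/d[2]
E
python3 - <<'E'
from h import *
im=dict(np.load('pics/w1.npz'));meas(im)
print('hub',ray(im,(286,39),57)); W=cloud(im)
for uv in [(286,39),(213,40),(303,108),(220,15),(318,95),(207,46),(295,124),(205,187),(213,193),(60,196),(250,85)]: print(uv,W[uv[1],uv[0]].round(1))
for n in('d1','s1'): meas(dict(np.load(f'pics/{n}.npz')))
E
```

```text
desk z 0.011753141986613983
plate z 54.15200041211284 18732Traceback (most recent call last):
  File "<stdin>", line 2, in <module>
  File "h.py", line 21, in meas
    c,r=cv2.minEnclosingCircle(P[:,:2].astype(np.float32)[::3]);print('circle',c,r)
        ~~~~~~~~~~~~~~~~~~~~~~^^^^^^^^^^^^^^^^^^^^^^^^^^^^^^^^^
cv2.error: OpenCV(4.12.0) /io/opencv/modules/imgproc/src/shapedescr.cpp:201: error: (-215:Assertion failed) count >= 0 && (depth == CV_32F || depth == CV_32S) in function 'minEnclosingCircle'
```

```bash
sed -i 's/P\[:,:2\].astype(np.float32)\[::3\]/np.ascontiguousarray(P[::3,:2],np.float32)/; s/cv2.minAreaRect(P\[:,:2\].astype(np.float32))/cv2.minAreaRect(np.ascontiguousarray(P[:,:2],np.float32))/' h.py
python3 - <<'E'
from h import *
im=dict(np.load('pics/w1.npz'));meas(im)
print('hub',ray(im,(286,39),57)); W=cloud(im)
for uv in [(286,39),(213,40),(303,108),(220,15),(318,95),(207,46),(295,124),(205,187),(213,193),(60,196),(250,85)]: print(uv,W[uv[1],uv[0]].round(1))
for n in('d1','s1'): meas(dict(np.load(f'pics/{n}.npz')))
E
```

```text
desk z 0.011753141986613983
plate z 54.15200041211284 18732
circle (562.2557983398438, 86.53024291992188) 86.54361724853516
loop n,z 2155 32.873495590651245 ((468.8161315917969, 165.183837890625), (80.80731964111328, 64.44996643066406), 51.96703338623047)
marker n,z 1536 12.012058118101201 ((424.2251892089844, 331.9105529785156), (116.85879516601562, 16.452407836914062), 82.51371002197266) [   2  184  115   25 1536]
hub [568.49419959  84.79953851  57.        ]
(286, 39) [568.2  84.8  59.3]
(213, 40) [565.5 139.2  87.2]
(303, 108) [515.2  72.7  86.5]
(220, 15) [577.  128.3 115.3]
(318, 95) [525.5  64.1 119.8]
(207, 46) [560.1 141.3 100.9]
(295, 124) [506.2  80.1 119.4]
(205, 187) [438.1 168.1  33.4]
(213, 193) [431.7 160.6  33.5]
(60, 196) [425.9 328.9  12.9]
(250, 85) [533.4 115.3  65.9]
desk z 1.0482205034292096
plate z 54.84866529187474 878
circle (568.0045166015625, 84.97188568115234) 88.40862274169922
loop n,z 142 32.30731992723793 ((466.24853515625, 165.17401123046875), (81.94242858886719, 57.8787841796875), 53.81782531738281)
marker n,z 59 12.007807042080014 ((422.6736145019531, 311.63079833984375), (85.80358123779297, 13.82878589630127), 82.05805969238281) [234 191   8  14  59]
desk z 0.6934230053597492
plate z 54.4964676575577 738
circle (562.798828125, 89.26097869873047) 85.75491333007812
loop n,z 298 32.200475932511495 ((486.0915222167969, 140.62400817871094), (83.78116607666016, 138.7344970703125), 39.458797454833984)
marker n,z 103 11.192668628837929 ((417.4155578613281, 317.1523742675781), (78.2183609008789, 13.819304466247559), 85.3685073852539) [231 264  26  10 103]
```

The two views agree. The axis is at about (568.5,85), the loop direction is 141.3° with its centre at radius about 131 and its top at z 33. The marker is at (424,332), 117×16 mm, top at z 12, along 82.5°. Next I'll plan the approach to the outer bar of the loop at radius 156.

```bash
cat >> h.py <<'E'
def plan(targets,start=None):
    """targets: (x,y,z,yaw_deg,nrows); prints rounded rows, tool down"""
    if start is None:
        s=read_state();p=np.array(s['eef_pos']);y=s['tool_rot'][2]
    else: p=np.array(start[:3],float);y=np.radians(start[3])
    for x,yy,z,yd,n in targets:
        for i in range(n):
            k=n-i;g=(np.array([x,yy,z])-p)/k;dy=(np.radians(yd)-y)/k
            M=np.array([[np.cos(y),np.sin(y),0],[np.sin(y),-np.cos(y),0],[0,0,-1]]).T
            sh=np.round(M.T@g/500,4);t=round(-dy/2,4)
            print([*sh.tolist(),0,0,t]);p=p+M@sh*500;y-=2*t
    print('end',p.round(1),np.degrees(y).round(2))
C=np.array([568.5,85.])
def pol(r,a): a=np.radians(a);return C+r*np.array([np.cos(a),np.sin(a)])
E
python3 - <<'E'
from h import *
x,y=pol(156,141.3);print(x,y);plan([(x,y,270,51.3,5),(x,y,250,51.3,1)])
E
```

```text
446.7528564552206 182.53785438837
[-0.0021, -0.0382, 0.0537, 0, 0, np.float64(-0.0921)]
[0.0049, -0.038, 0.0537, 0, 0, np.float64(-0.0922)]
[0.0118, -0.0364, 0.0538, 0, 0, np.float64(-0.0921)]
[0.0182, -0.0336, 0.0537, 0, 0, np.float64(-0.0922)]
[0.0241, -0.0297, 0.0538, 0, 0, np.float64(-0.0921)]
[0.0, -0.0, 0.04, 0, 0, np.float64(-0.0)]
end [446.7 182.5 250. ] 51.29
```

>>> jog_arm --pt "-0.2 -0.002 -0.038 0.054 0 0 -0.092" --pt "-0.2 0.005 -0.038 0.054 0 0 -0.092" --pt "-0.2 0.012 -0.0365 0.054 0 0 -0.092" --pt "-0.2 0.018 -0.0335 0.054 0 0 -0.092" --pt "-0.2 0.024 -0.03 0.054 0 0 -0.092" --pt "-0.2 0 0 0.038 0 0 0" --pt "-0.2 0 0 0 0 0 0"

```text
clock: 2.78
eef_pos: [446.7, 178.9, 249.6]
tool_rot: [-3.141, 0.004, 0.887]
force: [-0.1, 0.5, 0.3]
width: 34.2
gripper_force: 0.0
```

```bash
python3 - <<'E'
from h import *
a=snap('wrist','w2.png'); W=cloud(a);Z=W[...,2]
m=(Z>22)&(Z<42)&(W[...,0]>380)&(abs(W[...,1]-150)<70)&(W[...,0]<520)
P=W[m][:,:2]-C; r=np.hypot(*P.T);an=np.degrees(np.arctan2(*P.T[::-1]))
print(len(P),np.percentile(r,[1,50,99]),np.percentile(an,[1,50,99]),read_state()['width'])
x,y=pol(156,141.3);plan([(x,y,184,51.3,2)])
E
```

```text
6367 [ 85.27310912 126.85812005 161.29060991] [122.6808182  136.56634827 156.31640188] 34.19730213522808
[0.0024, -0.0024, 0.0665, 0, 0, np.float64(-0.002)]
[0.0025, -0.0025, 0.0664, 0, 0, np.float64(-0.0021)]
end [446.7 182.6 184. ] 51.3
```

View pics/w2.png

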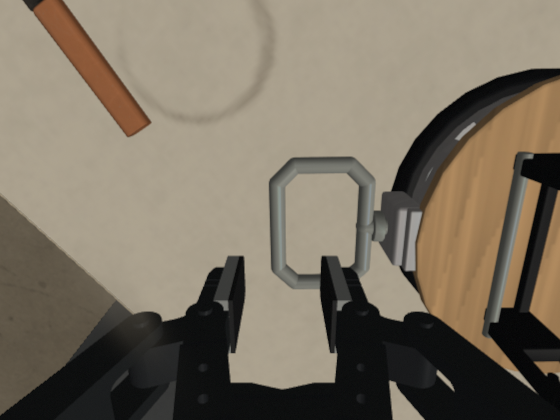

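The outer bar, at (278,225), sits midway between the pads at (235) and (325), and the axes are aligned. I'll descend and grip.

>>> jog_arm --pt "-0.2 0.0025 -0.0025 0.044 0 0 -0.002" --pt "-0.2 0.0025 -0.0025 0.044 0 0 -0.002" --pt "-0.2 0 0 0.044 0 0 0" --pt "-0.2 0 0 0 0 0 0" --pt "-1 0 0 0 0 0 0" --pt "-1 0 0 0 0 0 0" --pt "-1 0 0 0 0 0 0" --pt "-1 0 0 0 0 0 0"

```text
clock: 3.82
eef_pos: [447.1, 184.4, 185.8]
tool_rot: [3.141, -0.002, 0.897]
force: [-1.3, 1.3, 8.1]
width: 6.5
gripper_force: 58.9
```

```bash
python3 - <<'E'
from h import *
s=read_state();d=s['eef_pos'][:2]-C;print(s['eef_pos'],s['tool_rot'],s['width'],s['force'],np.hypot(*d),np.degrees(np.arctan2(d[1],d[0])))
E
```

```text
[447.07096905 184.37080597 185.82096285] [ 3.14091045e+00 -1.70780250e-03  8.97381622e-01] 6.515666283444605 [-1.28994786  1.25268195  8.08639946] 156.90623517501635 140.70500277699003
```

>>> jog_arm --pt "-1 0 -0.008 0 0 0 0" --pt "-1 0 -0.012 0 0 0 0" --pt "-1 0 -0.012 0 0 0 0" --pt "-1 0 0 0 0 0 0"

```text
clock: 4.32
eef_pos: [436.2, 193.2, 185.8]
tool_rot: [3.138, -0.003, 0.895]
force: [4.9, -4.0, 4.9]
width: 6.5
gripper_force: 58.8
```

```bash
python3 - <<'E'
from h import *
a=snap('side','d2.png')
s=read_state();d=s['eef_pos'][:2]-C;r=np.hypot(*d);an=np.degrees(np.arctan2(d[1],d[0]));print(s['eef_pos'],s['tool_rot'],s['width'],s['force'],r,an)
x0=s['eef_pos'];y=np.degrees(s['tool_rot'][2])
plan([(*pol(r,an+4.5*i),x0[2],y+4.5*i,1) for i in range(1,11)],(*x0,y))
E
```

```text
[436.46329609 193.02028436 185.86850401] [ 3.13755534e+00 -2.70271504e-03  8.95091162e-01] 7.115205030216221 [ 4.95773762 -4.5869037   5.45033706] 170.59329709745262 140.7131265686396
[-0.0268, 0.0008, 0.0, 0, 0, np.float64(-0.0393)]
[-0.0268, 0.0008, 0.0, 0, 0, np.float64(-0.0392)]
[-0.0267, 0.0008, 0.0, 0, 0, np.float64(-0.0393)]
[-0.0268, 0.0007, 0.0, 0, 0, np.float64(-0.0393)]
[-0.0268, 0.0008, 0.0, 0, 0, np.float64(-0.0392)]
[-0.0268, 0.0008, 0.0, 0, 0, np.float64(-0.0393)]
[-0.0267, 0.0008, 0.0, 0, 0, np.float64(-0.0393)]
[-0.0268, 0.0008, 0.0, 0, 0, np.float64(-0.0393)]
[-0.0268, 0.0008, 0.0, 0, 0, np.float64(-0.0392)]
[-0.0268, 0.0007, 0.0, 0, 0, np.float64(-0.0393)]
end [398.7  68.  185.9] 96.29
```

>>> jog_arm --pt "-1 0 -0.006 0 0 0 0" --pt "-1 0 0 0 0 0 0" --pt "-1 -0.027 0.0008 0 0 0 -0.0393" --pt "-1 -0.027 0.0008 0 0 0 -0.0393" --pt "-1 -0.027 0.0008 0 0 0 -0.0393" --pt "-1 -0.027 0.0008 0 0 0 -0.0393" --pt "-1 0 0 0 0 0 0"

```text
clock: 5.25
eef_pos: [407.5, 147.8, 185.8]
tool_rot: [3.136, -0.001, 1.209]
force: [7.1, -2.6, 5.0]
width: 6.5
gripper_force: 58.8
```

```bash
cat >> h.py <<'E'
def st():
    s=read_state();d=s['eef_pos'][:2]-C;r=np.hypot(*d);an=np.degrees(np.arctan2(d[1],d[0]))%360
    print('t',s['clock'],s['eef_pos'].round(1),s['tool_rot'].round(3),'w',round(s['width'],1),'F',s['force'].round(1),'r,ang',round(r,1),round(an,2),'yaw',np.degrees(s['tool_rot'][2]).round(2),'q',s['qpos'].round(2));return s
E
python3 -c "from h import *;st()"
```

```text
t 5.25 [407.5 147.8 185.8] [ 3.136e+00 -1.000e-03  1.209e+00] w 6.5 F [ 7.1 -2.6  5. ] r,ang 172.8 158.69 yaw 69.28 q [-0.22  0.77 -0.28  2.25  0.99  0.24 -1.76]
```

Pin drawn to 15.9 mm and swung 18°, but q6 is close to its lower limit. The bar is round, so I'll tilt the wrist about it, flange towards the plate, to gain reach and then continue the arc.

>>> jog_arm --pt "-1 0 0.022 0.0008 0.035 0 0" --pt "-1 0 0.022 0.0008 0.035 0 0" --pt "-1 0 0.022 0.0008 0.035 0 0" --pt "-1 0 0 0 0 0 0"

```text
clock: 5.75
eef_pos: [439.8, 136.6, 181.9]
tool_rot: [-2.937, -0.004, 1.206]
force: [6.6, -1.8, 5.4]
width: 6.7
gripper_force: 61.1
```

```bash
cat >> h.py <<'E'
def gplan(dang,n,dr=0):
    """rotate the tool about the tidy axis by dang deg in n rows, moving dr radially outwards at grasp"""
    s=read_state();p=np.array(s['eef_pos']);R=Ro.from_euler('xyz',s['tool_rot'])
    c=np.array([*C,p[2]])
    for i in range(n):
        Q=Ro.from_euler('z',np.radians(dang/n));u=(p+R.apply([0,0,157])-c)*[1,1,0];u/=np.linalg.norm(u)
        p2=c+Q.apply(p-c+u*dr/n);R2=Q*R
        print(*(R.inv().apply(p2-p)/500).round(4),*((R.inv()*R2).as_rotvec()/2).round(4));p,R=p2,R2
def grip():
    s=read_state();g=s['eef_pos']+Ro.from_euler('xyz',s['tool_rot']).apply([0,0,157]);d=g[:2]-C;print('grip',g.round(1),np.hypot(*d).round(1),(np.degrees(np.arctan2(d[1],d[0]))%360).round(2))
E
python3 -c "
from h import *;st();grip();gplan(27,6)"
```

```text
t 5.75 [439.8 136.6 181.9] [-2.937 -0.004  1.206] w 6.7 F [ 6.6 -1.8  5.4] r,ang 138.7 158.14 yaw 69.09 q [ 0.12  0.89 -0.66  2.1   0.73  0.55 -1.42]
grip [410.2 148.6  28.1] 170.6 158.11
-0.0218 0.0005 -0.0002 0.0002 -0.008 -0.0384
-0.0218 0.0005 -0.0002 0.0002 -0.008 -0.0384
-0.0218 0.0005 -0.0002 0.0002 -0.008 -0.0384
-0.0218 0.0005 -0.0002 0.0002 -0.008 -0.0384
-0.0218 0.0005 -0.0002 0.0002 -0.008 -0.0384
-0.0218 0.0005 -0.0002 0.0002 -0.008 -0.0384
```

>>> jog_arm --pt "-1 -0.022 -0.0025 0.0004 0 -0.008 -0.0385" --pt "-1 -0.022 0.0005 0 0 -0.008 -0.0385" --pt "-1 -0.022 0.0005 0 0 -0.008 -0.0385" --pt "-1 -0.022 0.0005 0 0 -0.008 -0.0385" --pt "-1 -0.022 0.0005 0 0 -0.008 -0.0385" --pt "-1 -0.022 0.0005 0 0 -0.008 -0.0385" --pt "-1 0 0 0 0 0 0" --pt "-1 0 0 0 0 0 0"

```text
clock: 6.75
eef_pos: [428.4, 73.9, 182.0]
tool_rot: [-2.941, -0.003, 1.682]
force: [7.3, -0.2, 4.1]
width: 6.9
gripper_force: 61.1
```

```bash
python3 -c "
from h import *;st();grip()"
```

```text
t 6.75 [428.4  73.9 182. ] [-2.941 -0.003  1.682] w 6.9 F [ 7.3 -0.2  4.1] r,ang 140.5 184.53 yaw 96.35 q [ 0.24  0.9  -0.72  2.15  0.9   0.67 -1.03]
grip [397.3  70.9  28.2] 171.8 184.7
```

>>> jog_arm --pt "-1 0 0.006 -0.0013 0 0 0" --pt "-1 0 0.006 -0.0013 0 0 0" --pt "-1 0 0 0 0 0 0"

```text
clock: 7.12
eef_pos: [434.2, 74.7, 182.0]
tool_rot: [-2.94, -0.003, 1.682]
force: [5.8, -1.1, 4.6]
width: 6.7
gripper_force: 61.1
```

```bash
python3 -c "
from h import *;st();grip()"
```

```text
t 7.125 [434.2  74.7 182. ] [-2.94  -0.003  1.682] w 6.7 F [ 5.8 -1.1  4.6] r,ang 134.7 184.4 yaw 96.37 q [ 0.25  0.91 -0.72  2.13  0.89  0.68 -1.02]
grip [402.9  71.6  28.2] 166.1 184.62
```

It is still pulling 5.8 N inwards at about 9 mm, so the pin tip is inside the hole. I'll ease it further in and release.

>>> jog_arm --pt "-1 0 0.006 -0.0013 0 0 0" --pt "-1 0 0.006 -0.0013 0 0 0" --pt "-1 0 0.004 -0.0008 0 0 0" --pt "-1 0 0 0 0 0 0" --pt "-0.2 0 0 0 0 0 0" --pt "-0.2 0 0 0 0 0 0" --pt "-0.2 0 0 0 0 0 0" --pt "-0.2 0 0 0 0 0 0"

```text
clock: 8.12
eef_pos: [438.9, 75.1, 180.8]
tool_rot: [-2.931, -0.002, 1.684]
force: [-0.2, 0.7, 0.2]
width: 34.3
gripper_force: 0.0
```

```bash
python3 -c "
from h import *;st();grip()
plan([(434,75,240,96.3,1)])"
```

```text
t 8.125 [438.9  75.1 180.8] [-2.931e+00 -2.000e-03  1.684e+00] w 34.3 F [-0.2  0.7  0.2] r,ang 129.9 184.35 yaw 96.47 q [ 0.25  0.92 -0.73  2.12  0.87  0.7  -1.  ]
grip [406.3  71.8  27.3] 162.7 184.66
[0.0008, -0.0099, -0.1183, 0, 0, np.float64(0.0015)]
end [434.  75. 240.] 96.3
```

>>> jog_arm --pt "-0.2 0 0 -0.06 0 0 0" --pt "-0.2 0 0 -0.1 0 0 0" --pt "0 0 0 -0.1 -0.04 0 0" --pt "0 0 -0.06 -0.05 -0.06 0 0" --pt "0 0 0 0 0 0 0" --pt "0 0 0 0 0 0 0"

```text
clock: 8.88
eef_pos: [440.1, 74.6, 336.4]
tool_rot: [-3.131, -0.002, 1.683]
force: [0.1, -0.8, -0.1]
width: 42.8
gripper_force: 0.0
```

```bash
python3 - <<'E'
from h import *
st();a=snap('wrist','w3.png');snap('side','d3.png');snap('scene','s3.png');W=cloud(a);Z=W[...,2]
m=(Z>25)&(Z<40)&(W[...,0]>360)&(abs(W[...,1]-75)<50)&(W[...,0]<468)
P=W[m];print('loop',len(P),np.median(P[:,2]),cv2.minAreaRect(np.ascontiguousarray(P[:,:2],np.float32)))
E
```

```text
t 8.875 [440.1  74.6 336.4] [-3.131e+00 -2.000e-03  1.683e+00] w 42.8 F [ 0.1 -0.8 -0.1] r,ang 128.8 184.65 yaw 96.43 q [ 0.4   0.61 -0.93  2.12  0.71  0.78 -0.87]
loop 2900 32.66764238427682 ((439.21527099609375, 73.5714340209961), (59.454402923583984, 80.37529754638672), 6.167055130004883)
```

View pics/w3.png

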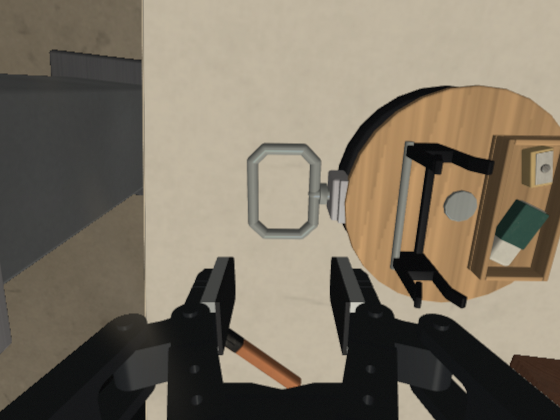

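The pin looks home: the loop is at radius 130 (131 nominal), z top 32.7, direction about 186°, which is 45° on. Next I'll measure the hub and forks in this view, and the marker from the first wrist view.

```bash
python3 - <<'E'
from h import *
a=dict(np.load('pics/w3.npz'));W=cloud(a);hsv=cv2.cvtColor(a['pixels'],cv2.COLOR_RGB2HSV);V=hsv[...,2]
print('hub',W[203:212,455:465].reshape(-1,3).mean(0))
Z=W[...,2];m=(Z>66)&(Z<125)&(W[...,0]>480)&(W[...,0]<575)&(V<90)
e=np.radians(6.2);ex=np.array([np.cos(e),np.sin(e)]);ey=np.array([-ex[1],ex[0]])
S=np.array([569.2,86.5])-35*ex;P=W[m];q=P[:,:2]-S;X=q@ex;Y=q@ey
print('seat guess',S)
for side in(-1,1):
    k=(Y*side>25)
    for lo,hi in((66,82),(82,90),(90,100),(100,112),(112,122)):
        j=k&(P[:,2]>lo)&(P[:,2]<hi)
        if j.sum()>5: print(side,lo,hi,j.sum(),'X',np.percentile(X[j],[2,50,98]).round(1),'Y',np.percentile(Y[j],[2,98]).round(1))
j=(abs(Y)<30);print('rod X',[ (np.median(X[j&(P[:,2]>l)&(P[:,2]<l+6)]).round(1),(j&(P[:,2]>l)&(P[:,2]<l+6)).sum()) for l in (66,72,78)])
c=cv2.resize(a['pixels'][120:330,330:560],None,fx=2.6,fy=2.6,interpolation=cv2.INTER_CUBIC);cv2.imwrite('pics/c3.png',c[:,:,::-1])
E
```

```text
hub [nan nan nan]
seat guess [534.40471626  82.72002255]
-1 66 82 413 X [-13.9  -3.7  10.8] Y [-44.  -37.2]
-1 82 90 402 X [-13.6  -0.3  10.1] Y [-45.1 -37.5]
-1 90 100 200 X [-13.7   7.7  11. ] Y [-45.2 -37.6]
-1 100 112 336 X [-13.7   7.9  11.2] Y [-45.4 -37.4]
-1 112 122 303 X [-15.   11.   15.7] Y [-45.7 -37.5]
1 66 82 244 X [-13.3  -9.8   9.6] Y [38.5 46.2]
1 82 90 315 X [-12.9   3.4   9.8] Y [38.6 46.2]
1 90 100 207 X [-13.1   8.6   9.8] Y [38.5 46.1]
1 100 112 357 X [-13.    8.8  11.4] Y [38.4 46.1]
1 112 122 397 X [-14.3  12.   16.7] Y [38.3 46. ]
rod X [(np.float64(-14.1), np.int64(4)), (np.float64(nan), np.int64(0)), (np.float64(nan), np.int64(0))]
  return _methods._mean(a, axis=axis, dtype=dtype,
  ret = ret.dtype.type(ret / rcount)
```

View pics/c3.png

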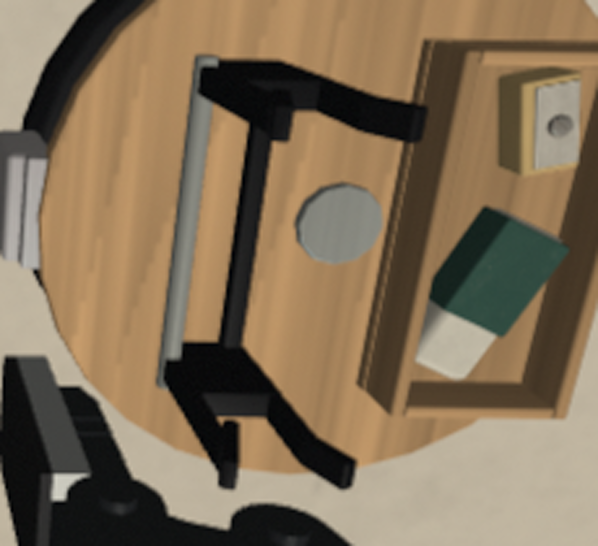

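The crop shows both forks clearly, with the hinge rod on the loop side and the fixed uprights towards the tray. The clip centre is at (534.3,83.1), with the marker axis at 95.7°. The fork offsets (-41.5/+42.3) and the slot face (8.4 mm) match the text. Now to marker A.

```bash
python3 -c "
from h import *
plan([(422,285,290,82.5,5)])"
```

```text
[0.0844, 0.0021, 0.0183, 0, 0, np.float64(0.0243)]
[0.0843, -0.002, 0.0183, 0, 0, np.float64(0.0243)]
[0.0842, -0.0061, 0.0183, 0, 0, np.float64(0.0243)]
[0.0837, -0.0102, 0.0183, 0, 0, np.float64(0.0243)]
[0.0832, -0.0143, 0.0183, 0, 0, np.float64(0.0243)]
end [422. 285. 290.] 82.5
```

>>> jog_arm --pt "0 0.084 0.002 0.018 -0.005 0 0.024" --pt "0 0.084 -0.002 0.018 0 0 0.024" --pt "0 0.084 -0.006 0.018 0 0 0.024" --pt "0 0.084 -0.01 0.018 0 0 0.024" --pt "0 0.083 -0.014 0.018 0 0 0.024" --pt "0 0 0 0 0 0 0" --pt "0 0 0 0 0 0 0"

```text
clock: 9.9
eef_pos: [421.3, 284.3, 291.2]
tool_rot: [-3.14, -0.0, 1.444]
force: [-0.5, -0.2, 0.6]
width: 42.5
gripper_force: 0.0
```

```bash
python3 - <<'E'
from h import *
st();a=snap('wrist','w4.png');meas(a,tidy=False)
E
```

```text
t 9.9 [421.3 284.3 291.2] [-3.14  -0.     1.444] w 42.5 F [-0.5 -0.2  0.6] r,ang 247.8 126.45 yaw 82.73 q [-0.16  0.71 -0.75  2.    0.73  0.73 -1.5 ]
desk z -0.015481872476200757
marker n,z 3625 11.964826140912223 ((423.7376403808594, 333.2749328613281), (117.86443328857422, 15.106345176696777), 82.96881103515625) [ 264   42   24  172 3625]
```

Marker confirmed: (423.7,333.0), 118×15 mm, top at z 12, along 83°.

```bash
python3 -c "
from h import *
plan([(423.7,333,215,83,2),(423.7,333,175.5,83,2)])"
```

```text
[0.0492, -0.0042, 0.0764, 0, 0, np.float64(-0.0015)]
[0.0492, -0.004, 0.0765, 0, 0, np.float64(-0.0015)]
[0.0, -0.0, 0.0395, 0, 0, np.float64(-0.0)]
[0.0, -0.0, 0.0395, 0, 0, np.float64(-0.0)]
end [423.7 333.  175.5] 82.99
```

>>> jog_arm --pt "0 0.049 -0.004 0.076 0 0 -0.0015" --pt "0 0.049 -0.004 0.076 0 0 -0.0015" --pt "0 0 0 0.04 0 0 0" --pt "0 0 0 0.025 0 0 0" --pt "0 0 0 0 0 0 0"

```text
clock: 10.58
eef_pos: [423.8, 332.5, 183.5]
tool_rot: [-3.141, -0.0, 1.448]
force: [-0.4, -0.4, 0.7]
width: 43.0
gripper_force: 0.0
```

```bash
python3 -c "
from h import *
st();plan([(423.7,333,175.5,83,1)])"
```

```text
t 10.575 [423.8 332.5 183.5] [-3.141 -0.     1.448] w 43.0 F [-0.4 -0.4  0.7] r,ang 286.7 120.31 yaw 82.96 q [-0.34  0.89 -0.59  1.97  0.91  0.57 -1.69]
[0.0009, -0.0003, 0.016, 0, 0, np.float64(-0.0003)]
end [423.7 333.  175.5] 83.0
```

>>> jog_arm --pt "0 0.001 0 0.016 0 0 0" --pt "0 0 0 0 0 0 0" --pt "-1 0 0 0 0 0 0" --pt "-1 0 0 0 0 0 0" --pt "-1 0 0 0 0 0 0" --pt "-1 0 0 0 0 0 0" --pt "-1 0 0 0 0 0 0"

```text
clock: 11.45
eef_pos: [423.7, 334.7, 176.5]
tool_rot: [3.141, -0.003, 1.449]
force: [-0.4, -0.3, 5.6]
width: 14.2
gripper_force: 59.6
```

```bash
python3 -c "
from h import *
st()"
```

```text
t 11.45 [423.7 334.7 176.5] [ 3.141e+00 -3.000e-03  1.449e+00] w 14.2 F [-0.4 -0.3  5.6] r,ang 288.7 120.12 yaw 83.05 q [-0.35  0.9  -0.57  1.96  0.93  0.56 -1.7 ]
```

```bash
python3 -c "
from h import *
plan([(423.7,334.7,330,83,3),(500,83,330,95.7,6)])"
```

```text
[0.0, 0.0, -0.1023, 0, 0, np.float64(0.0001)]
[0.0, 0.0, -0.1024, 0, 0, np.float64(0.0002)]
[0.0, 0.0001, -0.1023, 0, 0, np.float64(0.0001)]
[-0.0802, 0.0355, -0.0, 0, 0, np.float64(-0.0185)]
[-0.0814, 0.0325, -0.0, 0, 0, np.float64(-0.0185)]
[-0.0826, 0.0294, -0.0, 0, 0, np.float64(-0.0185)]
[-0.0836, 0.0264, -0.0, 0, 0, np.float64(-0.0184)]
[-0.0845, 0.0232, -0.0, 0, 0, np.float64(-0.0185)]
[-0.0853, 0.0201, -0.0, 0, 0, np.float64(-0.0184)]
end [500.  83. 330.] 95.7
```

>>> jog_arm --pt "-1 0 0 -0.05 0 0 0" --pt "-1 0 0 -0.1 0 0 0" --pt "-1 0 0 -0.1 0 0 0" --pt "-1 -0.03 0.01 -0.06 0 0 0" --pt "-1 -0.08 0.035 0 0 0 -0.0185" --pt "-1 -0.08 0.032 0 0 0 -0.0185" --pt "-1 -0.082 0.029 0 0 0 -0.0185" --pt "-1 -0.083 0.026 0 0 0 -0.0185" --pt "-1 -0.084 0.023 0 0 0 -0.0185" --pt "-1 -0.06 0.012 0 0 0 -0.0185"

```text
clock: 12.7
eef_pos: [497.8, 78.9, 330.1]
tool_rot: [3.141, -0.001, 1.671]
force: [-0.7, 0.5, -0.1]
width: 14.3
gripper_force: 58.9
```

>>> jog_arm --pt "-1 0 0 0 0 0 0" --pt "-1 0 0 0 0 0 0"

```text
clock: 12.95
eef_pos: [497.1, 81.9, 330.5]
tool_rot: [3.141, -0.003, 1.672]
force: [0.6, 0.6, -0.7]
width: 14.3
gripper_force: 58.9
```

```bash
python3 - <<'E'
from h import *
st();a=snap('wrist','w5.png');b=snap('side','d5.png');c=snap('scene','s5.png')
for im in(b,c):
    W=cloud(im);hsv=cv2.cvtColor(im['pixels'],cv2.COLOR_RGB2HSV)
    m=(hsv[...,0]<14)&(hsv[...,1]>150)&(hsv[...,2]>100)&(abs(W[...,2]-160)<25)&(W[...,0]<600)&(W[...,0]>380)
    if m.sum(): print(m.sum(),np.nanmean(W[m],0))
cv2.imwrite('pics/c5.png',np.hstack([a['pixels'],cv2.resize(b['pixels'][120:280,180:340],(420,420))])[:,:,::-1][:,180:])
E
```

```text
t 12.95 [497.1  81.9 330.5] [ 3.141e+00 -3.000e-03  1.672e+00] w 14.3 F [ 0.6  0.6 -0.7] r,ang 71.4 182.48 yaw 95.79 q [ 0.37  0.68 -0.9   1.98  0.73  0.84 -0.85]
77 [500.45736551  50.44434275 165.4574576 ]
4 [493.18738195  60.410124   165.04140349]
```

View pics/c5.png

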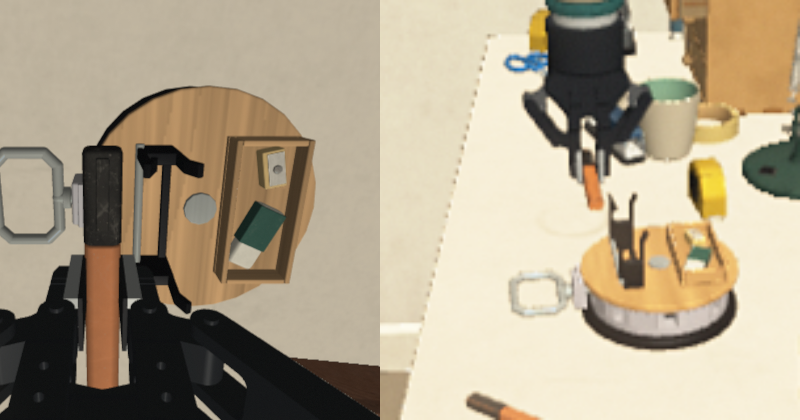

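The marker is held level and parallel to the clip, with its cap end visible at wrist pixel (282,148). I'll measure how far it sticks out and where its axis lies in the tool frame.

```bash
python3 - <<'E'
from h import *
s=read_state();a=dict(np.load('pics/w5.npz'));W=cloud(a)
R=Ro.from_euler('xyz',s['tool_rot']);T=(W-s['eef_pos'])@R.as_matrix()
m=np.zeros(W.shape[:2],bool);m[120:245,250:315]=1;m&=(abs(W[...,2]-163)<14)
Q=T[m];print(len(Q),np.percentile(Q,[1,50,99],axis=0).round(1));print(cv2.minAreaRect(np.ascontiguousarray(Q[:,:2],np.float32)))
top=Q[Q[:,2]<np.median(Q[:,2])+3]
print(np.polyfit(top[:,0],top[:,1],1),np.polyfit(top[:,0],top[:,2],1))
print('end x raw',ray(a,(282,148),160)-s['eef_pos'])
plan([(534.3,83.1,330.5,95.7,1)])
E
```

```text
3898 [[ 17.9  -6.7 161.9]
 [ 39.4   0.9 164.4]
 [ 57.2   8.7 170.9]]
((36.73648452758789, 1.0032291412353516), (41.541019439697266, 16.066808700561523), 0.17833927273750305)
[0.00161843 0.90612616] [1.77255213e-03 1.64235214e+02]
end x raw [  -4.80163371   56.65173124 -170.5478177 ]
[-0.0065, 0.0742, 0.0001, 0, 0, np.float64(0.0017)]
end [534.3  83.1 330.5] 95.7
```

```bash
python3 - <<'E'
from h import *
s=read_state();a=dict(np.load('pics/w5.npz'));W=cloud(a);V=a['pixels'].max(-1)
e=np.radians(5.7);ex=np.array([np.cos(e),np.sin(e)]);ey=np.array([-ex[1],ex[0]]);S=np.array([534.3,83.1])
Z=W[...,2];m=(Z>66)&(Z<125)&(W[...,0]>500)&(W[...,0]<575)&(V<90)
P=W[m];q=P[:,:2]-S;X=q@ex;Y=q@ey
for side in(-1,1):
    for lo,hi in((64,82),(82,90),(90,100),(100,112),(112,122)):
        j=(Y*side>25)&(P[:,2]>lo)&(P[:,2]<hi)
        if j.sum()>5: print(side,lo,hi,j.sum(),'X',np.percentile(X[j],[2,25,50,75,98]).round(1),'Y',np.percentile(Y[j],[2,98]).round(1))
E
```

```text
-1 64 82 258 X [-10.   -0.9   3.5   7.7  11.7] Y [-39.  -37.6]
-1 82 90 212 X [-0.6  2.3  5.1  8.1 11.4] Y [-45.5 -37.9]
-1 90 100 71 X [ 8.6  8.7  9.  10.5 11.8] Y [-45.3 -37.8]
-1 100 112 130 X [ 8.5  9.   9.7 10.6 12.2] Y [-45.6 -37.9]
-1 112 122 163 X [10.8 12.2 13.4 14.7 16.4] Y [-45.7 -37.8]
1 64 82 190 X [-13.1 -10.   -3.4   4.4  11.3] Y [38.3 45.8]
1 82 90 359 X [-13.   -2.1   1.9   5.9   9.6] Y [38.2 45.8]
1 90 100 112 X [-13.1 -12.6   8.5   8.8  10.9] Y [38.1 45.8]
1 100 112 241 X [-13.   -7.7   8.6   9.5  11.2] Y [38.3 45.7]
1 112 122 371 X [-14.3 -11.7  11.3  13.5  16.4] Y [38.1 45.6]
```

```bash
python3 -c "
from h import *
plan([(533.1,84.5,330,95.7,2),(533.1,84.5,302,95.7,1)])"
```

```text
[-0.0017, 0.0361, 0.0005, 0, 0, np.float64(0.0009)]
[-0.0017, 0.036, 0.0006, 0, 0, np.float64(0.0008)]
[-0.0, 0.0, 0.056, 0, 0, np.float64(0.0)]
end [533.1  84.5 302. ] 95.7
```

>>> jog_arm --pt "-1 -0.0015 0.036 0 0 0 0.001" --pt "-1 -0.0015 0.036 0 0 0 0.001" --pt "-1 0 0 0.056 0 0 0" --pt "-1 0 0 0 0 0 0" --pt "-1 0 0 0 0 0 0"

```text
clock: 13.72
eef_pos: [533.2, 84.2, 303.0]
tool_rot: [3.141, -0.003, 1.669]
force: [1.3, 0.7, 1.2]
width: 14.5
gripper_force: 58.9
```

```bash
python3 -c "
from h import *
st();plan([(533.1,84.5,302,95.7,1)])"
```

```text
t 13.725 [533.2  84.2 303. ] [ 3.141e+00 -3.000e-03  1.669e+00] w 14.5 F [1.3 0.7 1.2] r,ang 35.3 181.29 yaw 95.62 q [ 0.33  0.76 -0.86  1.91  0.77  0.84 -0.85]
[0.0006, -0.0002, 0.0019, 0, 0, np.float64(-0.0007)]
end [533.1  84.5 302. ] 95.7
```

Well aligned. Pressing down slowly, 8 mm at a time at first.

>>> jog_arm --pt "-1 0 0 0.012 0 0 0" --pt "-1 0 0 0.012 0 0 0" --pt "-1 0 0 0.012 0 0 0" --pt "-1 0 0 0 0 0 0"

```text
clock: 14.22
eef_pos: [533.7, 83.4, 284.1]
tool_rot: [3.14, -0.002, 1.668]
force: [2.3, -0.1, 0.3]
width: 14.2
gripper_force: 58.9
```

```bash
python3 -c "
from h import *
st()"
```

```text
t 14.225 [533.7  83.4 284.1] [ 3.140e+00 -2.000e-03  1.668e+00] w 14.2 F [ 2.3 -0.1  0.3] r,ang 34.8 182.63 yaw 95.54 q [ 0.31  0.78 -0.83  1.92  0.8   0.81 -0.87]
```

>>> jog_arm --pt "-1 0 0 0.012 0 0 0" --pt "-1 0 0 0.012 0 0 0" --pt "-1 0 0 0.012 0 0 0" --pt "-1 0 0 0.006 0 0 0" --pt "-1 0 0 0 0 0 0"

```text
clock: 14.85
eef_pos: [532.9, 83.3, 262.8]
tool_rot: [-3.14, -0.002, 1.667]
force: [-0.2, -0.5, 0.4]
width: 14.1
gripper_force: 59.3
```

```bash
python3 -c "
from h import *
st()"
```

```text
t 14.85 [532.9  83.3 262.8] [-3.140e+00 -2.000e-03  1.667e+00] w 14.1 F [-0.2 -0.5  0.4] r,ang 35.7 182.8 yaw 95.54 q [ 0.29  0.81 -0.8   1.93  0.84  0.77 -0.9 ]
```

>>> jog_arm --pt "-1 0 0 0.003 0 0 0" --pt "-1 0 0 0.003 0 0 0" --pt "-1 0 0 0 0 0 0"

```text
clock: 15.22
eef_pos: [532.8, 83.7, 262.3]
tool_rot: [3.141, -0.0, 1.667]
force: [-5.9, -2.3, 20.8]
width: 13.9
gripper_force: 62.0
```

```bash
python3 -c "
from h import *
st()"
```

```text
t 15.225 [532.8  83.7 262.3] [ 3.141 -0.     1.667] w 13.9 F [-5.9 -2.3 20.8] r,ang 35.7 182.15 yaw 95.53 q [ 0.29  0.81 -0.8   1.94  0.84  0.77 -0.91]
```

It bottomed at z 262.3 (262.5 expected). Relieve the force, open moderately and lift clear.

>>> jog_arm --pt "-1 0 0 -0.004 0 0 0" --pt "-0.25 0 0 0 0 0 0" --pt "-0.25 0 0 0 0 0 0" --pt "-0.25 0 0 0 0 0 0" --pt "-0.25 0 0 0 0 0 0" --pt "-0.25 0 0 -0.03 0 0 0" --pt "-0.25 0 0 -0.08 0 0 0" --pt "-0.25 0 0 -0.08 0 0 0" --pt "-0.25 -0.04 -0.1 -0.05 0 0 0" --pt "-0.25 0 0 0 0 0 0"

```text
clock: 16.48
eef_pos: [483.3, 57.3, 384.3]
tool_rot: [3.141, 0.001, 1.667]
force: [1.3, 0.1, 0.7]
width: 32.2
gripper_force: 0.0
```

```bash
python3 - <<'E'
from h import *
st();a=snap('wrist','w6.png');b=snap('side','d6.png');c=snap('scene','s6.png')
W=cloud(a);Z=W[...,2]
e=np.radians(5.7);ex=np.array([np.cos(e),np.sin(e)]);ey=np.array([-ex[1],ex[0]]);q=W[...,:2]-[534.3,83.1];X=q@ex;Y=q@ey
m=(abs(Z-98)<4)&(abs(X)<9)&(abs(Y)<70)
print('marker',m.sum(),'Y',np.percentile(Y[m],[.5,99.5]),'X',np.percentile(X[m],[2,98]),'z',np.median(Z[m]),[np.median(Z[m&(Y>l)&(Y<l+20)]).round(1) for l in(-58,-30,10,36)])
m=(Z>25)&(Z<40)&(W[...,0]>360)&(abs(W[...,1]-75)<50)&(W[...,0]<468);P=W[m]
if len(P): print('loop',cv2.minAreaRect(np.ascontiguousarray(P[:,:2],np.float32)))
cv2.imwrite('pics/c6.png',np.hstack([cv2.resize(a['pixels'],(380,285)),cv2.resize(b['pixels'][170:260,230:350],(380,285),interpolation=cv2.INTER_CUBIC)])[:,:,::-1])
E
```

```text
t 16.475 [483.3  57.3 384.3] [3.141e+00 1.000e-03 1.667e+00] w 32.2 F [1.3 0.1 0.7] r,ang 89.6 198.02 yaw 95.52 q [ 0.48  0.59 -0.99  1.97  0.63  0.92 -0.74]
marker 3151 Y [-58.72682549  58.06022174] X [-7.44473476  7.6526827 ] z 97.91091400629196 [np.float64(97.7), np.float64(97.7), np.float64(98.0), np.float64(98.5)]
loop ((439.0826721191406, 74.36814880371094), (59.482730865478516, 79.64678955078125), 5.345098495483398)
```

View pics/c6.png

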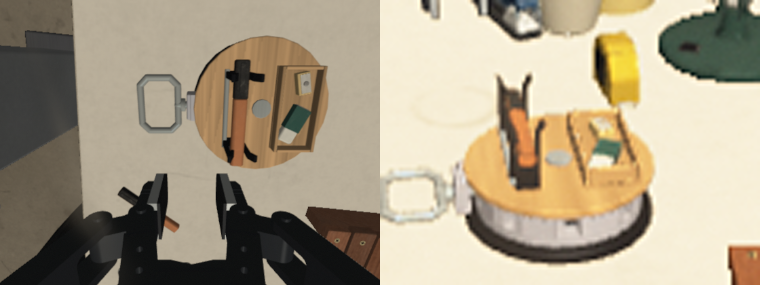

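The picture shows the marker level in both forks at (242,110), top at z 98 as expected, with ends at -58.7 and +58.1 mm. The jaw is shut over it. The loop is home (radius about 130) and the gripper is clear of everything. Handing in.

```bash
python3 -c "
from cell import *
print(finish_job())"
```

```text
the job is handed in; nothing more can be done
None
```

I handed the job in at about 16.5 s: the tidy is turned one hole counter-clockwise with the pin home, the marker is seated level and centred under the shut jaw, and the mug, tape measure and phone were not touched; no verdict came back.

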